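# Seat a wood block against the hidden stop of a drill jig

### The job

Load the plain wooden block into the drill jig: lay it flat in the lane in front of the hood, lengthwise, and slide it under the hood until you feel it come up firmly against the depth stop hidden inside. Push gently, do not ram it against the jig, and leave it lying there fully home.

Things in the scene. Friction and masses are not known exactly. Their poses are not given: they have to be found in the camera images.
- wood_block: Plain brown wooden block, 110 long, 50 wide, 38 high, about 0.28 kg, lying flat on the bench left of the jig. Origin: centre of its underside; its y axis runs along the length, x across the width, z up. Either end may go in first. Grip it across the width, 15 to 25 mm behind its middle (robot's side), so the fingers stay out of the hood. The black sanding block behind it (122x66x35) is not for the jig.
- drill_jig: Drill jig screwed to the bench: aluminium base plate 225x130, 8 thick, with a hood over its far end (two bushings and a black knob on top). Origin: on the bench under the middle of the hood's open mouth; x points along the lane into the hood, away from the robot, y to the left, z up. The open lane is bare plate from x = -130 to 0, no side walls. Hood: x = 0 to 96, 112 wide, 63 high, knob to 81.
- jig_mouth (a point): Middle of the hood's mouth on the plate's top (z = 8). The passage is 66 wide, about 76 at the mouth, 47 high. A rigid stop hidden inside is clamped 18 to 46 mm past the mouth, differently each time; 64 to 92 mm of the block stay outside when home. A push of 5 to 15 N against it is right; over 45 N between block and jig is ramming. Pressing the block down adds drag that feels like a stop.
- seat_pin (a joint): Spring pin in the hidden stop's face, out of sight. 0 m: free, standing 8 mm out of the face towards the mouth; grows as the block presses it in, to about 0.008 m when the block meets the face. Its spring (under 0.5 N) is too weak to feel or to push the block back. The block counts as home above 0.003 m.

How it is judged (in metres and radians):
At the end, for the whole second after the job is handed in: The wood block rests flat on the jig's base plate (within 8 mm, 0.1 rad), lengthwise in the lane (0.2 rad, 15 mm), its middle 0 to 46 mm before the mouth, its far end within 5 mm of the hidden stop (seat pin pressed in over 3 mm), at rest (value of joint seat_pin above 0.003 m and x of wood_block in the frame of drill_jig between -0.046 and 0 m and y of wood_block in the frame of drill_jig between -0.015 and 0.015 m and z of wood_block in the frame of drill_jig below 0.016 m and angle between wood_block's own z axis and vertical below 0.1 rad and angle between the y axis of wood_block and the x axis of drill_jig, either way round below 0.2 rad and linear speed of wood_block below 0.02 m/s); the robot touches nothing.
It fails at once if the block was rammed or pressed against the jig with more than 45 N (contact force between wood_block and drill_jig above 45 N).
It also fails if it takes over 42 s, if anything falls off the work surface, if the arm or the gripper's body presses on something with over 40 N, if the wrist force passes 120 N, or if a joint passes its speed limit or range.

### The arm

A 6-joint arm with a two-finger parallel gripper is mounted at the origin on the work surface; the furniture and walls round the work are solid. World frame = base frame: x ahead of the robot, y to its left, z up, the work surface at z = 0. Lengths are in mm, angles in rad, forces in N, time in s.
With the tool pointing down it reaches from about 350 to 725 mm from the base axis. Payload 6 kg.
Tool frame: the origin (TCP) lies between the finger pads; the fingertips stand 14 mm ahead of it and the grasp point (between the pads) lies 5 mm behind it; y points along the fingers, z is the direction in which the jaws open and shut, and the axes are right-handed (so a half turn about y gives the same grasp; the last joint's range is limited). The gripper opens to 85 mm and grips with 20 to 120 N. Pads are 22 mm wide; open, the fingers measure 114 mm over their backs; the gripper's body (76 mm by 85 mm) begins 54 mm behind the grasp point. The pads swing forward as they close: fully open they stand 13 mm farther back than shut.
Start: joints at [-0.832, 0.04, 0.085, 0, -1.615, -0.334], TCP at [236.308, -551.483, 245.261] pointing down, gripper open.
Joint ranges: [-2.56, 2.56], [-1.29, 2.01], [-1.08, 1.49], [-3.29, 1.98], [-2.81, -0.18], [-2.99, 2.99]. Speed limits (rad/s): [2.57, 2.57, 3.01, 3.14, 3.14, 3.14].

### API

Orientations are given as a rotation vector (axis times angle).
In Python, from plant import ctrl, imaging, job, models gives the robot as it stands.
- The arm moves only by the tool send_rows, never from a script. Its argument "increments" is a list of rows, each a list of 3 entries, a list of its own where there are three numbers: the shift along the tool's x, y, z in units of 40 mm (1.0 is 40 mm), then the turn, a rotation vector about the tool's x, y, z in units of 5 degrees (1.0 is 5 degrees), then the opening in per cent of the stroke, from 0 (shut) to 100 (fully open). In form: [[[tx, ty, tz], [rx, ry, rz], grip], ...]. A call has 1 to 5 rows; each row shifts and turns the pose as measured when the row begins, along the tool's axes as they then stand; what a row does not reach is not made up. A row lasts 1/12 s, in which the tool goes at most 41.7 mm and 7.16 degrees, less where a joint would pass 70% of its speed; a pose out of reach is approached as far as the arm can. A call is refused whole if a number of a shift passes 1 or a number of a turn 1, either way. A call with a gripper value outside its range is refused whole. The fingers move at their own pace and stop on an object; "force" is the grip in N (left out, the last holds). Time passes only in rows, so rows that do not move let the fingers close. It gives the time, the measured TCP pose, the force and the opening at its end, in the units of the state.
- ctrl.state(): the state, without advancing time (a new reading comes with each control period).
- imaging.snapshot(name): name is "scene" or "top" or "wrist"; returns a dict with "pixels" (400x640x3 uint8, red, green, blue), "vfov" (degrees; the focal length in pixels is half the picture's height over the tangent of half this angle, whatever the lens; pixels are square), "cx", "cy" (the principal point, pixels), "pose" (4x4, takes a point from camera to world coordinates); the wrist camera has in their place "mount" (4x4, takes a point from camera to tool coordinates, whose origin is the TCP and whose axes are the tool frame's). Camera axes: x right, y down, z forward; pixel columns grow to the right and rows downward; lengths in mm; the calibration is good to about 2 mm. The wrist camera is an equidistant fisheye: a pixel r from the principal point sees the ray r / f radians off the axis. A picture is of the moment at which its call begins: read the wrist's pose just before it. There is no depth.
- job.sign_off(): hands the job in, once; it reports no verdict.
Trained networks look in the newest picture that a camera, given by its name, has taken for a name from the list of things; names that differ only in an ending like _2 or _b are one class to them, and where a whole thing is asked for, a point or a joint stands for the part that bears it (a point fixed in the world has none). Each returns a list of dicts, best first, with "score" (0 to 1); they miss things now and then, are a little off and sometimes report something else, mostly with a low value. They report only what shows in the picture. A call takes as long as a camera call.
- models.regions_of(camera, label): "mask" (400x640 bool, what is visible of it) and "rect" ([left, top, right, bottom] in pixels, round what is visible of it).
The state is a dict: "time": time; "joint_pos": joint angles; "joint_velocities": joint speeds; "joint_torque": joint torques, N m; "tool_pos": TCP position; "eef_rot": TCP orientation; "contact_force": force on the tool from outside, world axes, zero at the start; "ft_torque": the same for the moment, N m; "grip_width": opening from 0.0 (shut) to 1.0 (fully open).
Only numpy, scipy, OpenCV 4.12 (cv2) and the standard library are available. Lean on these libraries where they do the work, as an engineer would, in place of code of your own. Each camera call takes 0.05 s, during which the arm holds its last target.

## Working session

There is one attempt and no reset: what is moved stays moved. The work goes in short steps, Python scripts to look and compute and a tool call to move; the robot and the scene stay as the last step left them, time stands still between calls to the robot, and variables do not carry over. Pictures are saved under pics/ and viewed, and the job is handed in when it is done.

Besides the shell and the picture viewer there is one more tool, called after ">>>" in YAML: its name, and indented under it one key for each argument. send_rows: Moves the arm, as the interface text tells. Its arguments: {"type":"object","properties":{"increments":{"type":"array","items":{"type":"array"}},"force":{"type":"number"}},"required":["increments"]}

```bash
mkdir -p pics; ls; python3 - <<'E'
from plant import ctrl, imaging, job, models
import cv2
print(ctrl.state())
for n in ["scene","top","wrist"]:
    s=imaging.snapshot(n)
    cv2.imwrite(f"pics/{n}0.png",s["pixels"][:,:,::-1])
    print(n,s["vfov"],s["cx"],s["cy"],s.get("pose",s.get("mount")))
    for l in ["wood_block","drill_jig"]:
        for r in models.regions_of(n,l)[:2]: print(l,r["score"],r["rect"])
E
```

```text
pics
{'time': 0.0, 'joint_pos': array([-8.32291922e-01,  4.08204668e-02,  8.37994139e-02, -4.77218387e-04,
       -1.61549560e+00, -3.33723150e-01]), 'joint_velocities': array([-0.00055356, -0.00117373,  0.00111412,  0.00167599, -0.00058761,
        0.00161331]), 'joint_torque': array([ 3.14059162e-04, -3.68207753e+01,  3.47421563e+01,  6.93233594e+00,
       -5.25167576e-03,  4.38300106e-05]), 'tool_pos': array([ 236.26378677, -551.19176367,  244.26500709]), 'eef_rot': array([-1.54564456, -0.31709216,  0.31783261]), 'contact_force': array([0.63176637, 0.61762472, 0.12791801]), 'ft_torque': array([-0.01857638,  0.03507277, -0.00420217]), 'grip_width': 0.9974073557661708}
scene 47.19413283266202 327.40527372225705 202.86594305371597 [[ 8.72430422e-01 -2.38351936e-01  4.26677295e-01  1.06480881e+02]
 [-4.88736497e-01 -4.27866440e-01  7.60307140e-01 -5.20181989e+02]
 [ 1.34021633e-03 -8.71847845e-01 -4.89774989e-01  4.71229924e+02]
 [ 0.00000000e+00  0.00000000e+00  0.00000000e+00  1.00000000e+00]]
wood_block 0.63 [236.6, 177.6, 295.5, 212.2]
drill_jig 0.98 [308.3, 197.3, 452.5, 284.0]
top 49.617342093340426 321.383475517265 200.41467122927946 [[-1.39653082e-02 -9.87024235e-01  1.59962900e-01  3.40021769e+02]
 [-9.99587372e-01  1.77970988e-02  2.25466161e-02  1.40156365e+02]
 [-2.51009320e-02 -1.59582024e-01 -9.86865503e-01  8.93935434e+02]
 [ 0.00000000e+00  0.00000000e+00  0.00000000e+00  1.00000000e+00]]
wood_block 0.79 [248.1, 207.3, 274.7, 264.4]
wrist 65.70646984690485 322.87271577593845 198.28333277687216 [[-1.99405872e-04  9.60247623e-01  2.79149534e-01 -6.99148641e+01]
 [ 2.77040918e-05 -2.79149535e-01  9.60247643e-01 -1.28884950e+02]
 [ 9.99999980e-01  1.99212603e-04  2.90612680e-05 -3.78069702e-01]
 [ 0.00000000e+00  0.00000000e+00  0.00000000e+00  1.00000000e+00]]
wood_block 0.59 [581.0, 348.1, 614.1, 384.6]
drill_jig 0.64 [488.8, 386.7, 503.4, 398.3]
```

View pics/scene0.png

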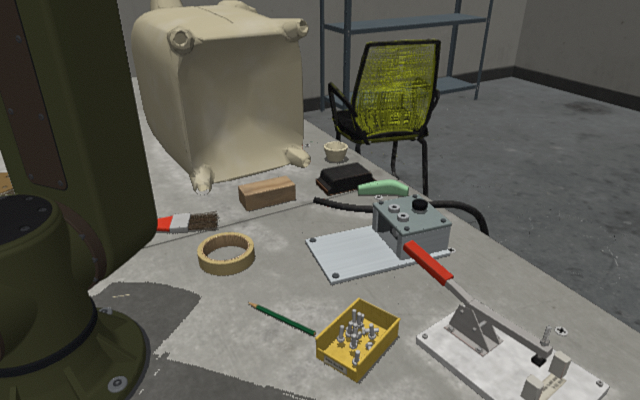

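View pics/top0.png

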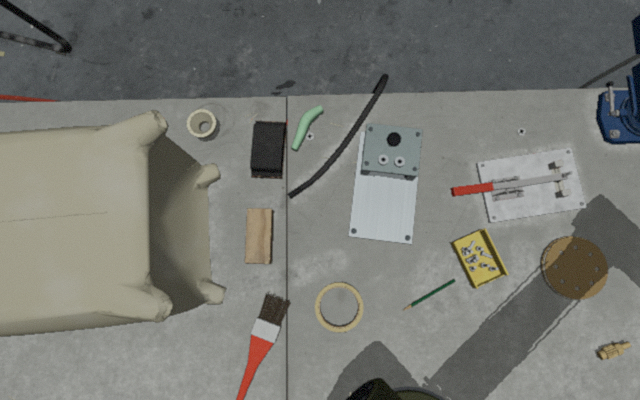

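View pics/wrist0.png

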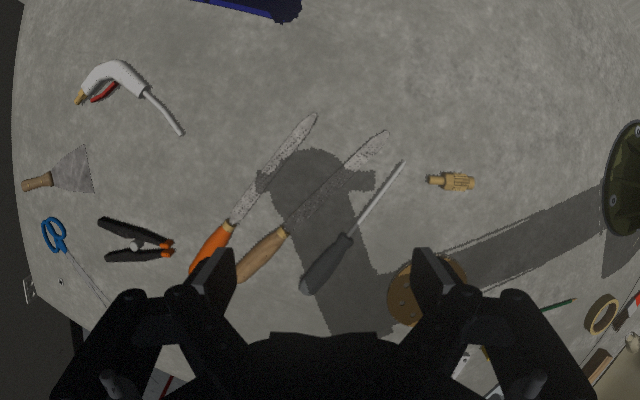

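The scene view shows the wood block at about (267,193), with the black sanding block behind it and the jig at about (380,240). In the top view the block is at (259,236) with the tipped stool to its left. The jig plate spans (350-422, 125-242), with the hood at the top. I'll measure from the top view.

```bash
python3 - <<'E'
import cv2
im=cv2.imread("pics/top0.png")
c=im[110:280,230:430]; cv2.imwrite("pics/topz.png",cv2.resize(c,None,fx=3.5,fy=3.5,interpolation=cv2.INTER_CUBIC))
E
cat > h.py <<'E'
import numpy as np,cv2
from scipy.spatial.transform import Rotation as R
def top(s,pts,z):
    f=200/np.tan(np.radians(s["vfov"]/2)); out=[]
    for u,v in pts:
        d=s["pose"][:3,:3]@np.array([(u-s["cx"])/f,(v-s["cy"])/f,1]); o=s["pose"][:3,3]
        out.append((o+d*(z-o[2])/d[2])[:2])
    return np.array(out)
def proj(s,P):
    f=200/np.tan(np.radians(s["vfov"]/2)); P=np.asarray(P,float)
    c=(P-s["pose"][:3,3])@s["pose"][:3,:3]
    return c[:,:2]/c[:,2:]*f+[s["cx"],s["cy"]]
E
```

```text
(no output)
```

View pics/topz.png

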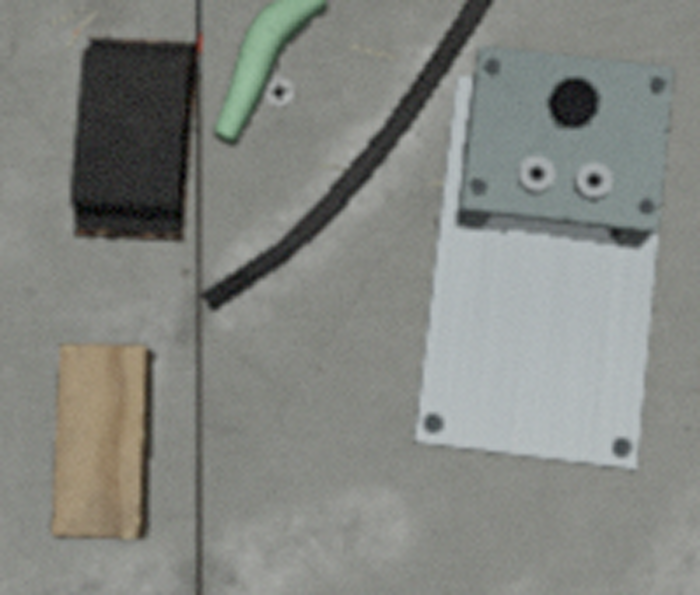

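```bash
python3 - <<'E'
from plant import ctrl, imaging, job, models
from h import *
from scipy.optimize import least_squares, minimize
s=imaging.snapshot("top")
px=lambda p:(np.array(p,float)+.5)/3.5-.5+[230,110]
J=[(-130,65,8),(-130,-65,8),(0,56,63),(0,-56,63),(96,56,63),(96,-56,63)]
Z=px([(415,441),(636,468),(459,208),(652,231),(478,47),(671,69)])
def jw(p,L):
    L=np.array(L,float);c,n=np.cos(p[2]),np.sin(p[2]);return np.c_[p[0]+c*L[:,0]-n*L[:,1],p[1]+n*L[:,0]+c*L[:,1],L[:,2]]
r=least_squares(lambda p:(proj(s,jw(p,J))-Z).ravel(),[500,0,0],x_scale=[10,10,.1])
print("jig",r.x,np.round(r.fun.reshape(-1,2),2))
print(top(s,Z[:2],8), top(s,Z[2:],63))
# block
m=models.regions_of("top","wood_block"); print([(a["score"],a["rect"]) for a in m])
M=m[0]["mask"]
B=[(x,y,z) for x in(-25,25) for y in(-55,55) for z in(0,38)]
def bm(p):
    q=proj(s,jw(p,B))*8+3.5
    h=cv2.convexHull(q.astype(np.float32))
    i=np.zeros((3200,5120),np.uint8);cv2.fillConvexPoly(i,np.int32(h),1)
    return i[1600:2240,1920:2240].reshape(80,8,40,8).mean((1,3))
Mc=M[200:280,240:280].astype(float)
def cost(p): return np.abs(bm(p)-Mc).sum()
c0=top(s,[(259.5,236)],38)[0]
b=min((minimize(cost,[c0[0],c0[1],a],method="Nelder-Mead",options=dict(initial_simplex=[[c0[0],c0[1],a],[c0[0]+6,c0[1],a],[c0[0],c0[1]+6,a],[c0[0],c0[1],a+.06]])) for a in(0,-.04,.04)),key=lambda r:r.fun)
print("block",b.x,b.fun,M.sum())
print(top(s,px([(60,345),(147,347),(138,537),(52,537)]),38))
sb=np.array(models.regions_of("scene","wood_block")[0]["rect"]) 
im=s["pixels"][:,:,::-1].copy(); im=cv2.resize(im[110:280,230:430],None,fx=3.5,fy=3.5)
for P in (jw(b.x,B),jw(r.x,J+[(0,0,8)])):
    for q in (proj(s,P)-[230,110]+.5)*3.5-.5: cv2.circle(im,tuple(np.int32(q)),3,(0,0,255),-1)
cv2.imwrite("pics/fit.png",im)
c=imaging.snapshot("scene"); im=c["pixels"][:,:,::-1].copy()
for P in (jw(b.x,B),jw(r.x,J+[(0,0,8)])):
    for q in proj(c,P): cv2.circle(im,tuple(np.int32(q+.5)),1,(0,0,255),-1)
cv2.imwrite("pics/fits.png",cv2.resize(im[140:300,220:470],None,fx=3,fy=3))
E
```

```text
jig [ 5.28180349e+02  2.61346771e+01 -1.35212574e-01] [[-0.73  0.77]
 [-0.18  0.68]
 [-0.39 -0.02]
 [ 1.59 -0.15]
 [-0.69 -0.56]
 [ 0.33 -0.78]]
[[409.67508337 106.54613896]
 [391.96557203 -21.18060861]] [[535.68180193  80.8503545 ]
 [520.38936296 -26.24712571]
 [629.66148066  67.34169699]
 [614.14909508 -41.55212573]]
[(0.88, [246.3, 208.1, 275.6, 265.9])]
block [411.04691617 286.94949516   1.54273954] 48.34375 1514
[[465.60270444 309.71648897]
 [463.56629624 259.65496392]
 [355.93061384 264.24445368]
 [356.62828425 312.74284371]]
```

View pics/fit.png

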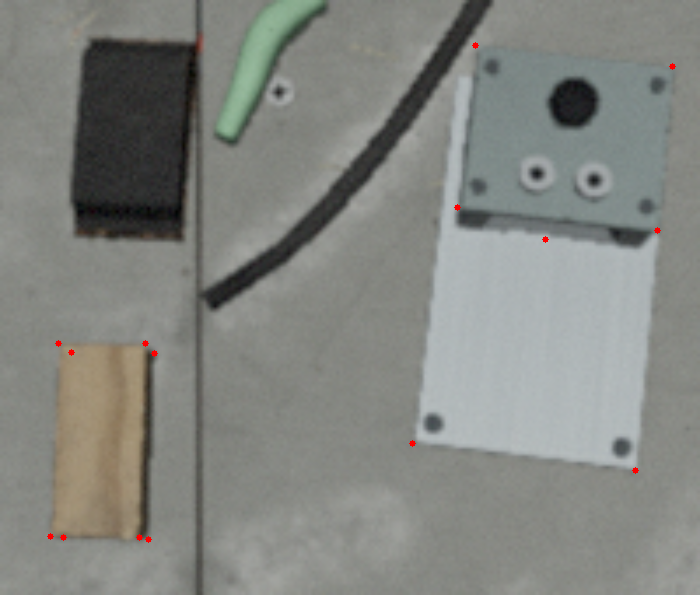

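View pics/fits.png

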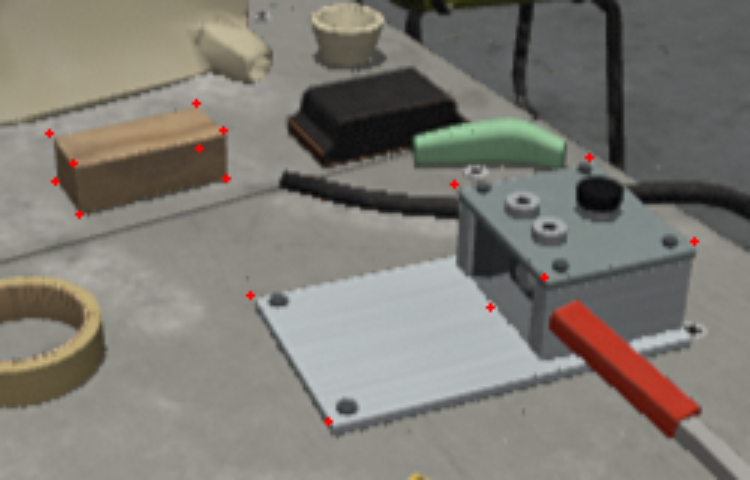

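The overlay agrees with the top view to about 1 px, and with the scene view to about 2 px. That puts the block at about (410.5, 287) with its length at -0.03 rad, and the jig mouth at about (528, 26) with yaw -0.14. Next I work out the tool axes.

```bash
cat >> h.py <<'E'
def goal(yaw_lane, flip=1):
    # tool y down; tool x along -/+ lane; z = x cross y
    x=flip*np.array([np.cos(yaw_lane),np.sin(yaw_lane),0]); y=np.array([0,0,-1.]); z=np.cross(x,y)
    return np.c_[x,y,z]
def plan(st,pos,yaw,flip):
    A=R.from_rotvec(st["eef_rot"]).as_matrix(); G=goal(yaw,flip)
    t=A.T@(np.array(pos)-st["tool_pos"]); r=R.from_matrix(A.T@G).as_rotvec()
    print("pos",np.round(st["tool_pos"],1),"t",round(st["time"],2),"F",np.round(st["contact_force"],1),"grip",round(st["grip_width"],3))
    print("shift tool mm",np.round(t,1),"units",np.round(t/40,3),"turn units",np.round(np.degrees(r)/5,2))
E
python3 - <<'E'
from plant import ctrl
from h import *
st=ctrl.state(); print(np.round(R.from_rotvec(st["eef_rot"]).as_matrix(),3))
for f in(1,-1): plan(st,[390.5,287.6,130],-.03,f)
E
```

```text
[[ 0.919 -0.    -0.394]
 [ 0.394  0.     0.919]
 [-0.    -1.     0.   ]]
pos [ 236.3 -551.5  245.3] t 0.65 F [-0.6 -0.5 -0.1] grip 1.003
shift tool mm [472.2 115.3 710.5] units [11.805  2.883 17.763] turn units [-0.    4.98 -0.  ]
pos [ 236.3 -551.5  245.3] t 0.65 F [-0.6 -0.5 -0.1] grip 1.003
shift tool mm [472.2 115.3 710.5] units [11.805  2.883 17.763] turn units [ -0.   -31.02   0.  ]
```

>>> send_rows:
  increments:
    - [[0.7, 0, 0.6], [0, 1, 0], 100]
    - [[0.7, 0, 0.6], [0, 1, 0], 100]
    - [[0.7, 0, 0.6], [0, 1, 0], 100]
    - [[0.7, 0, 0.6], [0, 1, 0], 100]
    - [[0.7, 0, 0.6], [0, 1, 0], 100]

```text
time: 1.07
tool_pos: [343.6, -403.5, 243.0]
eef_rot: [-1.569, 0.049, -0.044]
contact_force: [0.7, -0.5, 0.3]
grip_width: 0.999
```

>>> send_rows:
  increments:
    - [[0.4, 0, 0.9], [0, 0, 0], 100]
    - [[0.4, 0, 0.9], [0, 0, 0], 100]
    - [[0.4, 0, 0.9], [0, 0, 0], 100]
    - [[0.4, 0, 0.9], [0, 0, 0], 100]
    - [[0.3, 0, 0.9], [0, 0, 0], 100]

```text
time: 1.48
tool_pos: [434.6, -220.7, 243.0]
eef_rot: [-1.568, 0.054, -0.051]
contact_force: [0.9, -1.1, 0.4]
grip_width: 0.999
```

>>> send_rows:
  increments:
    - [[0.2, 0, 0.95], [0, 0, 0], 100]
    - [[0.2, 0, 0.95], [0, 0, 0], 100]
    - [[0, 0, 0.95], [0, 0, 0], 100]
    - [[0, 0, 0.95], [0, 0, 0], 100]
    - [[0, 0, 0.95], [0, 0, 0], 100]

```text
time: 1.9
tool_pos: [464.3, -22.5, 243.7]
eef_rot: [-1.568, 0.052, -0.052]
contact_force: [1.8, 1.0, 0.0]
grip_width: 1.003
```

>>> send_rows:
  increments:
    - [[0, 0, 0.95], [0, 0, 0], 100]
    - [[-0.2, 0, 0.95], [0, 0, 0], 100]
    - [[-0.3, 0, 0.9], [0, 0, 0], 100]
    - [[-0.3, 0, 0.6], [0, 0, 0], 100]
    - [[0, 0, 0], [0, 0, 0], 100]

```text
time: 2.32
tool_pos: [438.6, 127.6, 244.1]
eef_rot: [-1.566, 0.047, -0.048]
contact_force: [-0.4, -0.7, 0.1]
grip_width: 1.005
```

```bash
python3 - <<'E'
from plant import ctrl
from h import *
st=ctrl.state(); plan(st,[390.5,287.2,130],-.03,1); print(st["joint_pos"])
E
```

```text
pos [438.6 127.6 244.1] t 2.32 F [-0.4 -0.7  0.1] grip 1.005
shift tool mm [-57.8 114.7 155.9] units [-1.445  2.867  3.897] turn units [-0.05 -0.35  0.01]
[ 0.7258207  -0.35170167 -0.26448197 -0.00250671 -1.6544205  -2.35754145]
```

>>> send_rows:
  increments:
    - [[-0.3, 0.3, 0.8], [0, -0.2, 0], 100]
    - [[-0.3, 0.4, 0.8], [0, -0.1, 0], 100]
    - [[-0.3, 0.6, 0.8], [0, 0, 0], 100]
    - [[-0.3, 0.6, 0.8], [0, 0, 0], 100]
    - [[-0.2, 0.6, 0.6], [0, 0, 0], 100]

```text
time: 2.73
tool_pos: [390.7, 287.1, 150.5]
eef_rot: [-1.556, 0.018, -0.04]
contact_force: [0.1, 0.9, 0.9]
grip_width: 1.0
```

```bash
cat > m.py <<'E'
from plant import ctrl,imaging,models
from h import *
import sys
def fish(s,px,z,st):
    f=200/np.tan(np.radians(s["vfov"]/2)); T=np.eye(4);T[:3,:3]=R.from_rotvec(st["eef_rot"]).as_matrix();T[:3,3]=st["tool_pos"];C=T@s["mount"]
    out=[]
    for u,v in px:
        d=np.array([u-s["cx"],v-s["cy"]]);r=np.hypot(*d);a=r/f
        w=C[:3,:3]@np.array([*(d/r*np.sin(a)),np.cos(a)]);o=C[:3,3];out.append((o+w*(z-o[2])/w[2])[:2])
    return np.array(out)
def fproj(s,P,st):
    f=200/np.tan(np.radians(s["vfov"]/2)); T=np.eye(4);T[:3,:3]=R.from_rotvec(st["eef_rot"]).as_matrix();T[:3,3]=st["tool_pos"];C=T@s["mount"]
    c=(np.asarray(P,float)-C[:3,3])@C[:3,:3];r=np.hypot(c[:,0],c[:,1]);a=np.arctan2(r,c[:,2])
    return c[:,:2]/r[:,None]*(a*f)[:,None]+[s["cx"],s["cy"]]
def jw(p,L):
    L=np.array(L,float);c,n=np.cos(p[2]),np.sin(p[2]);return np.c_[p[0]+c*L[:,0]-n*L[:,1],p[1]+n*L[:,0]+c*L[:,1],L[:,2]]
E
python3 - <<'E'
from m import *
st=ctrl.state();s=imaging.snapshot("wrist")
plan(st,[390.5,287.2,130],-.03,1)
im=s["pixels"][:,:,::-1].copy()
B=[(x,y,z) for x in(-25,25) for y in(-55,55) for z in(0,38)]
for q in fproj(s,jw([410.5,287,1.541],B),st): print(q); cv2.circle(im,tuple(np.int32(q+.5)),2,(0,0,255),-1)
cv2.imwrite("pics/w1.png",im)
E
```

```text
pos [390.7 287.1 150.5] t 2.73 F [0.1 0.9 0.9] grip 1.0
shift tool mm [-0.5 20.5 -0.2] units [-0.012  0.512 -0.005] turn units [-0.17 -0.08  0.16]
[296.85460591 256.56834794]
[294.31239844 276.01203915]
[292.91073657 147.10038955]
[289.06640274 153.43549114]
[346.27184862 255.94034766]
[349.76232043 275.27292513]
[348.17603231 146.56007669]
[352.76203206 152.80796299]
```

View pics/w1.png

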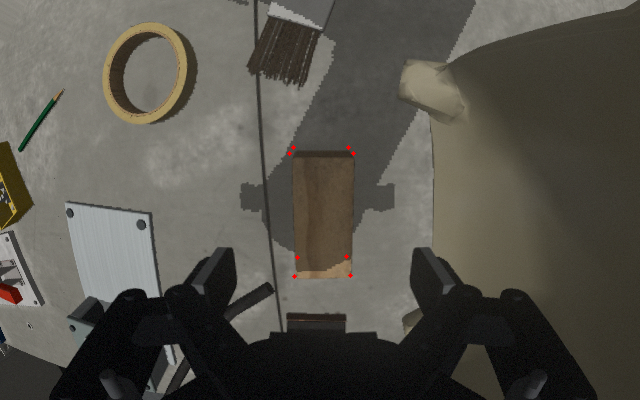

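The wrist view has the block at (293-353, 152-278), within 2 px of the prediction and centred between the open fingers. I'll go down and grip.

>>> send_rows:
  increments:
    - [[0, 0.8, 0], [-0.15, -0.1, 0.15], 100]
    - [[0, 0.8, 0], [0, 0, 0], 100]
    - [[0, 0.8, 0], [0, 0, 0], 100]
    - [[0, 0.5, 0], [0, 0, 0], 100]
    - [[0, 0, 0], [0, 0, 0], 100]

```text
time: 3.2
tool_pos: [387.5, 290.0, 24.0]
eef_rot: [-1.572, 0.021, -0.013]
contact_force: [-0.7, -1.6, 0.5]
grip_width: 1.001
```

```bash
python3 - <<'E'
from plant import ctrl
from h import *
st=ctrl.state(); plan(st,[390.5,287,25],-.03,1)
E
```

```text
pos [387.5 290.   24. ] t 3.2 F [-0.7 -1.6  0.5] grip 1.001
shift tool mm [ 3.1 -1.  -2.9] units [ 0.077 -0.025 -0.073] turn units [ 0.02  0.09 -0.05]
```

>>> send_rows:
  increments:
    - [[0.08, 0, -0.07], [0, 0, 0], 100]
    - [[0, 0, 0], [0, 0, 0], 20]
    - [[0, 0, 0], [0, 0, 0], 20]
    - [[0, 0, 0], [0, 0, 0], 20]
    - [[0, 0, 0], [0, 0, 0], 20]
  force: 45

```text
time: 3.62
tool_pos: [393.3, 287.7, 29.1]
eef_rot: [-1.569, 0.018, -0.017]
contact_force: [-0.2, -0.1, -1.8]
grip_width: 0.577
```

>>> send_rows:
  increments:
    - [[0, 0, 0], [0, 0, 0], 20]
    - [[0, 0, 0], [0, 0, 0], 20]
    - [[0, 0, 0], [0, 0, 0], 20]

```text
time: 3.87
tool_pos: [393.0, 287.7, 29.2]
eef_rot: [-1.568, 0.019, -0.017]
contact_force: [-0.7, 0.8, -2.4]
grip_width: 0.581
```

>>> send_rows:
  increments:
    - [[0, -0.4, 0], [0, 0, 0], 20]
    - [[0, -0.6, 0], [0, 0, 0], 20]
    - [[0, -0.6, 0], [0, 0, 0], 20]
    - [[0, -0.6, 0], [0, 0, 0], 20]
    - [[0, 0, 0], [0, 0, 0], 20]

```text
time: 4.28
tool_pos: [391.4, 285.2, 116.6]
eef_rot: [-1.576, 0.024, -0.012]
contact_force: [-0.2, 0.8, -0.9]
grip_width: 0.583
```

```bash
python3 - <<'E'
from m import *
st=ctrl.state();s=imaging.snapshot("wrist")
plan(st,[436.8,39.1,110],-.14,1); print(st["joint_pos"].round(2))
im=s["pixels"][:,:,::-1].copy()
# tool-relative block guess: center +17.5 ahead, underside 29.2 below TCP
A=R.from_rotvec(st["eef_rot"]).as_matrix()
B=np.array([(x,y,z) for x in(-37.5,72.5) for y in(29.2,-8.8) for z in(-25,25)])
for q in fproj(s,st["tool_pos"]+B@A.T,st): cv2.circle(im,tuple(np.int32(q+.5)),2,(0,0,255),-1)
cv2.imwrite("pics/w2.png",im)
E
```

```text
pos [391.4 285.2 116.6] t 4.28 F [-0.2  0.8 -0.9] grip 0.583
shift tool mm [  51.2    7.5 -244.9] units [ 1.279  0.187 -6.123] turn units [ 0.07  1.34 -0.08]
[ 1.04 -0.25 -0.41 -0.   -1.41 -2.64]
```

View pics/w2.png

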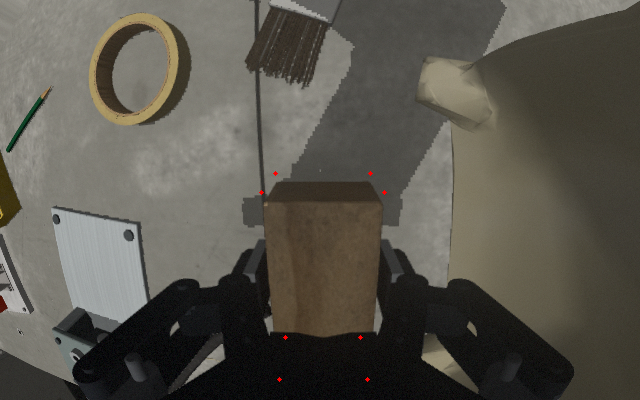

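```bash
python3 - <<'E'
from m import *
from scipy.optimize import least_squares
st=ctrl.state();s=imaging.snapshot("wrist");cv2.imwrite("pics/w2z.png",cv2.resize(s["pixels"][160:260,240:400,::-1],None,fx=4,fy=4))
A=R.from_rotvec(st["eef_rot"]).as_matrix()
Z=np.array([(265,205),(381,205),(276,182),(371,182)])
def P(p):
    return st["tool_pos"]+(np.array([(p[0],p[1]-38,-25),(p[0],p[1]-38,25),(p[0],p[1],-25),(p[0],p[1],25)])+[0,0,p[2]])@A.T
r=least_squares(lambda p:(fproj(s,P(p),st)-Z).ravel(),[-37,29,0]);print(r.x,r.fun.round(1))
E
```

```text
[-31.35584133  32.71668373   0.21573397] [-0.8 -0.9  1.3 -0.9  0.9  1.2 -1.6  1.2]
```

View pics/w2z.png

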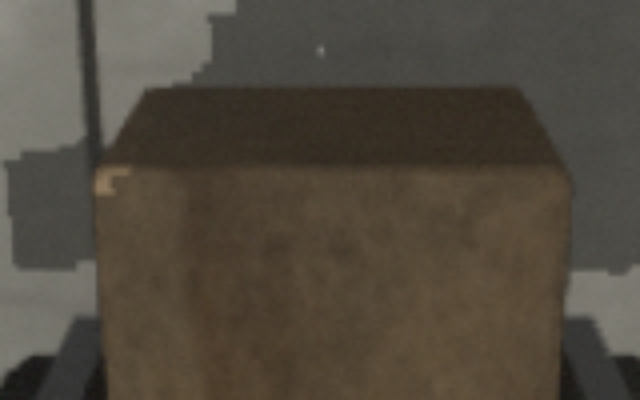

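```bash
python3 - <<'E'
from m import *
from scipy.optimize import least_squares
st=ctrl.state();s=imaging.snapshot("wrist")
A=R.from_rotvec(st["eef_rot"]).as_matrix()
Z=np.array([(264.2,201.7),(381.7,201.7),(276.5,182),(369.7,182)])
def P(p,t):
    B=np.array([(-17.5,-9,-25),(-17.5,-9,25),(-17.5,29,-25),(-17.5,29,25)])*1.
    B=np.array([(-p[0]*0-37,-38,-25),(-37,-38,25),(-37,0,-25),(-37,0,25)],float)
    c,n=np.cos(t),np.sin(t);B=np.c_[c*B[:,0]-n*B[:,1],n*B[:,0]+c*B[:,1],B[:,2]]
    return st["tool_pos"]+(B+p[:3])@A.T
r=least_squares(lambda p:(fproj(s,P(p,0),st)-Z).ravel(),[0,29,0]);print("no tilt",r.x,r.fun.round(1))
r=least_squares(lambda p:(fproj(s,P(p,p[3]),st)-Z).ravel(),[0,29,0,0],x_scale=[10,10,10,.1]);print(r.x,r.fun.round(1))
E
```

```text
no tilt [ 4.91346555 33.33002192  0.11758119] [-0.1  0.3  0.2  0.3  0.3 -0.4 -0.5 -0.4]
[ 5.08439797e+00  3.28460800e+01  1.17468964e-01 -9.09584007e-03] [-0.2  0.   0.3  0.   0.3 -0.  -0.5 -0. ]
```

The block is held level, with its middle about 20 mm ahead of the TCP. I'll carry it to the lane.

>>> send_rows:
  increments:
    - [[0.2, 0, -0.9], [0, 0.3, 0], 20]
    - [[0.2, 0, -0.9], [0, 0.3, 0], 20]
    - [[0.2, 0, -0.9], [0, 0.3, 0], 20]
    - [[0.2, 0, -0.9], [0, 0.3, 0], 20]
    - [[0.2, 0, -0.9], [0, 0.2, 0], 20]

```text
time: 4.85
tool_pos: [411.5, 98.1, 102.5]
eef_rot: [-1.588, 0.13, -0.091]
contact_force: [0.8, -0.4, -2.3]
grip_width: 0.582
```

>>> send_rows:
  increments:
    - [[0, 0, -0.8], [0, 0, 0], 20]
    - [[0, 0, -0.6], [0, 0, 0], 20]
    - [[0, 0, 0], [0, 0, 0], 20]

```text
time: 5.1
tool_pos: [400.3, 34.3, 98.3]
eef_rot: [-1.593, 0.141, -0.09]
contact_force: [0.0, 0.5, -1.6]
grip_width: 0.581
```

```bash
python3 - <<'E'
from m import *
st=ctrl.state()
plan(st,[432.4,39.7,100],-.14,1)
for n in("wrist","scene","top"):
    s=imaging.snapshot(n); cv2.imwrite(f"pics/{n}3.png",s["pixels"][:,:,::-1])
E
```

```text
pos [400.3  34.3  98.3] t 5.1 F [ 0.   0.5 -1.6] grip 0.581
shift tool mm [30.9 -2.9  9.9] units [ 0.773 -0.074  0.249] turn units [ 0.31 -0.08 -0.35]
```

View pics/wrist3.png

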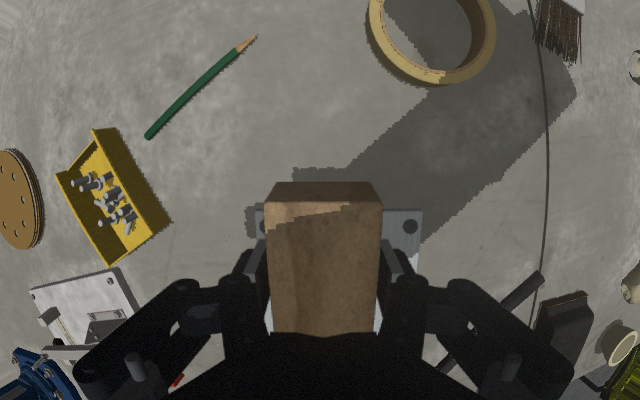

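View pics/scene3.png

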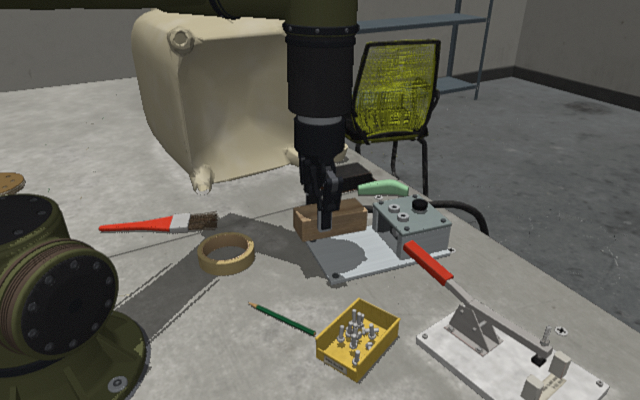

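```bash
python3 - <<'E'
from m import *
st=ctrl.state();s=imaging.snapshot("wrist")
im=s["pixels"][:,:,::-1].copy()
J=[(-130,65,8),(-130,-65,8),(-130,0,8),(-100,65,8)]
for q in fproj(s,jw([528.4,26.2,-.14],J),st): print(q);cv2.circle(im,tuple(np.int32(q+.5)),1,(0,0,255),-1)
cv2.imwrite("pics/w3z.png",cv2.resize(im[160:320,220:460],None,fx=3.3,fy=3.3))
E
```

```text
[419.33106105 206.47235035]
[249.10955487 205.95115473]
[334.48758366 206.41746718]
[415.96232755 242.84799707]
```

View pics/w3z.png

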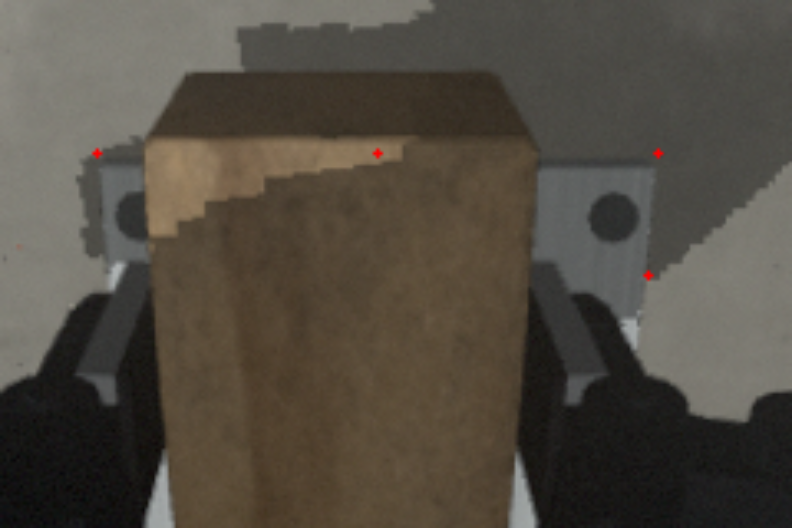

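The wrist view confirms the jig pose to about 1 mm. I'll align and go down.

>>> send_rows:
  increments:
    - [[0.4, 0, 0.15], [0.3, -0.1, -0.35], 20]
    - [[0.4, 0.3, 0.1], [0, 0, 0], 20]
    - [[0, 0.4, 0], [0, 0, 0], 20]
    - [[0, 0.3, 0], [0, 0, 0], 20]
    - [[0, 0, 0], [0, 0, 0], 20]

```text
time: 5.72
tool_pos: [436.8, 49.4, 56.0]
eef_rot: [-1.567, 0.097, -0.1]
contact_force: [0.1, -0.8, -3.1]
grip_width: 0.578
```

```bash
python3 - <<'E'
from m import *
plan(ctrl.state(),[432.4,39.7,42],-.14,1)
E
```

```text
pos [436.8  49.4  56. ] t 5.72 F [ 0.1 -0.8 -3.1] grip 0.578
shift tool mm [ -3.1  14.  -10.2] units [-0.079  0.35  -0.256] turn units [-0.02  0.17  0.02]
```

>>> send_rows:
  increments:
    - [[-0.1, 0.1, -0.2], [0, 0.15, 0], 20]
    - [[0, 0.05, 0], [0, 0, 0], 20]
    - [[0, 0, 0], [0, 0, 0], 20]

```text
time: 5.97
tool_pos: [431.3, 43.2, 49.5]
eef_rot: [-1.568, 0.106, -0.107]
contact_force: [0.4, -0.2, -1.9]
grip_width: 0.581
```

```bash
python3 - <<'E'
from m import *
plan(ctrl.state(),[432.4,39.7,42],-.14,1)
E
```

```text
pos [431.3  43.2  49.5] t 5.97 F [ 0.4 -0.2 -1.9] grip 0.581
shift tool mm [ 1.6  7.5 -3.3] units [ 0.04   0.186 -0.084] turn units [-0.01  0.05  0.01]
```

>>> send_rows:
  increments:
    - [[0.04, 0.06, -0.08], [0, 0.05, 0], 20]
    - [[0, 0.05, 0], [0, 0, 0], 20]
    - [[0, 0.05, 0], [0, 0, 0], 20]
    - [[0, 0, 0], [0, 0, 0], 20]

```text
time: 6.3
tool_pos: [433.4, 40.2, 44.5]
eef_rot: [-1.566, 0.107, -0.113]
contact_force: [0.0, -0.9, -2.5]
grip_width: 0.579
```

>>> send_rows:
  increments:
    - [[0, 0.05, 0], [0, 0, 0], 20]
    - [[0, 0.03, 0], [0, 0, 0], 20]
    - [[0, 0, 0], [0, 0, 0], 20]

```text
time: 6.55
tool_pos: [433.8, 40.3, 41.5]
eef_rot: [-1.565, 0.106, -0.114]
contact_force: [-0.1, -0.8, -2.6]
grip_width: 0.578
```

>>> send_rows:
  increments:
    - [[0, 0.04, 0], [0, 0, 0], 20]
    - [[0, 0, 0], [0, 0, 0], 20]

```text
time: 6.72
tool_pos: [433.8, 40.3, 39.7]
eef_rot: [-1.565, 0.106, -0.114]
contact_force: [0.6, -0.3, -2.6]
grip_width: 0.578
```

>>> send_rows:
  increments:
    - [[0, 0.04, 0], [0, 0, 0], 20]
    - [[0, 0, 0], [0, 0, 0], 20]

```text
time: 6.88
tool_pos: [433.8, 40.3, 38.0]
eef_rot: [-1.565, 0.106, -0.114]
contact_force: [-1.0, -0.2, -2.9]
grip_width: 0.579
```

>>> send_rows:
  increments:
    - [[0, 0.02, 0], [0, 0, 0], 20]
    - [[0, 0, 0], [0, 0, 0], 20]

```text
time: 7.05
tool_pos: [433.8, 40.3, 37.1]
eef_rot: [-1.565, 0.106, -0.114]
contact_force: [0.5, -0.5, -2.7]
grip_width: 0.58
```

>>> send_rows:
  increments:
    - [[0, 0.02, 0], [0, 0, 0], 20]
    - [[0, 0, 0], [0, 0, 0], 20]

```text
time: 7.22
tool_pos: [434.0, 40.4, 36.5]
eef_rot: [-1.565, 0.106, -0.114]
contact_force: [-0.9, 0.4, -2.5]
grip_width: 0.574
```

>>> send_rows:
  increments:
    - [[0, 0.02, 0], [0, 0, 0], 20]
    - [[0, 0, 0], [0, 0, 0], 20]

```text
time: 7.38
tool_pos: [434.3, 40.4, 36.5]
eef_rot: [-1.565, 0.105, -0.114]
contact_force: [0.7, 0.1, -2.8]
grip_width: 0.581
```

>>> send_rows:
  increments:
    - [[0, 0.02, 0], [0, 0, 0], 20]
    - [[0, 0, 0], [0, 0, 0], 20]

```text
time: 7.55
tool_pos: [434.6, 40.4, 36.5]
eef_rot: [-1.565, 0.105, -0.115]
contact_force: [-0.9, 0.7, -0.9]
grip_width: 0.582
```

```bash
cat > chk.py <<'E'
from m import *
st=ctrl.state();A=R.from_rotvec(st["eef_rot"]).as_matrix()
u=np.array([np.cos(.14),-np.sin(.14)]);v=np.array([-u[1],u[0]]);d=st["tool_pos"][:2]-[528.4,26.2]
print("tcp in jig",d@u,d@v,"z",st["tool_pos"][2],"heading",np.arctan2(A[1,0],A[0,0]),"xz",A[2,0],A[2,2],"F lane",st["contact_force"][:2]@u,st["contact_force"][:2]@v,st["contact_force"][2],"M",st["ft_torque"],st["time"])
E
python3 chk.py
```

```text
tcp in jig -94.9125531824949 1.0032187455777954 z 36.48765632380452 heading -0.139736883651819 xz 0.006313172053882488 0.0030400895334005695 F lane -1.011183826961082 0.5207380293250936 -0.8545488010199312 M [-0.03000459  0.36530814 -0.03910971] 7.55
```

The block rests on the plate: z has stalled at 36.5 and its weight has come off the wrist. I'll slide it in gently.

>>> send_rows:
  increments:
    - [[0.08, 0, 0], [0, 0, 0], 20]
    - [[0.08, 0, 0], [0, 0, 0], 20]
    - [[0.08, 0, 0], [0, 0, 0], 20]
    - [[0.08, 0, 0], [0, 0, 0], 20]
    - [[0.08, 0, 0], [0, 0, 0], 20]

```text
time: 7.97
tool_pos: [451.2, 38.0, 36.3]
eef_rot: [-1.566, 0.105, -0.114]
contact_force: [-2.4, -0.5, 1.1]
grip_width: 0.579
```

```bash
python3 chk.py
```

```text
tcp in jig -78.08332309302195 0.8735763833547097 z 36.34341187213778 heading -0.13950493278163265 xz 0.005324815233713073 0.0028734305735990118 F lane -2.2715125075268103 -0.8656444978452016 1.1324600883015457 M [-0.02230042  0.93369516 -0.06666492] 7.9667
```

>>> send_rows:
  increments:
    - [[0.07, -0.01, 0], [0, 0, 0], 20]
    - [[0.07, 0, 0], [0, 0, 0], 20]
    - [[0.07, 0, 0], [0, 0, 0], 20]
    - [[0.07, 0, 0], [0, 0, 0], 20]

```text
time: 8.3
tool_pos: [463.7, 36.0, 36.3]
eef_rot: [-1.566, 0.106, -0.114]
contact_force: [-2.2, 0.4, 0.7]
grip_width: 0.581
```

```bash
python3 chk.py
```

```text
tcp in jig -65.47404629639843 0.6643897291975875 z 36.34767844746501 heading -0.13997682106509973 xz 0.004543775253086316 0.002275699170233403 F lane -2.263325644315398 0.04124990057087402 0.7243705096638751 M [ 0.01903029  0.76480764 -0.04191363] 8.3
```

>>> send_rows:
  increments:
    - [[0.05, 0, 0], [0, 0, 0], 20]
    - [[0.05, 0, 0], [0, 0, 0], 20]
    - [[0.05, 0, 0], [0, 0, 0], 20]

```text
time: 8.55
tool_pos: [470.4, 35.0, 36.3]
eef_rot: [-1.566, 0.107, -0.114]
contact_force: [-2.4, 1.0, 1.1]
grip_width: 0.585
```

>>> send_rows:
  increments:
    - [[0.05, -0.01, 0], [0, 0, 0], 20]
    - [[0.05, 0, 0], [0, 0, 0], 20]
    - [[0.05, 0, 0], [0, 0, 0], 20]

```text
time: 8.8
tool_pos: [476.8, 34.1, 36.4]
eef_rot: [-1.566, 0.107, -0.113]
contact_force: [-0.7, 1.0, 0.2]
grip_width: 0.581
```

>>> send_rows:
  increments:
    - [[0.05, 0, 0], [0, 0, 0], 20]
    - [[0.05, 0, 0], [0, 0, 0], 20]
    - [[0.05, 0, 0], [0, 0, 0], 20]

```text
time: 9.05
tool_pos: [479.7, 33.7, 36.3]
eef_rot: [-1.566, 0.114, -0.106]
contact_force: [-19.1, 6.0, 11.7]
grip_width: 0.578
```

```bash
python3 chk.py
```

```text
tcp in jig -49.28682869350213 0.5792003015917082 z 36.26985898079559 heading -0.14026239516215017 xz -0.005166090444481422 0.0012079586898696704 F lane -19.70873911677216 3.283166150810263 11.653590554426392 M [ 1.90763370e+00  6.25922408e+00 -5.13301093e-03] 9.05
```

>>> send_rows:
  increments:
    - [[0, 0, 0], [0, 0, 0], 20]
    - [[0, 0, 0], [0, 0, 0], 20]

```text
time: 9.22
tool_pos: [479.6, 33.8, 36.5]
eef_rot: [-1.566, 0.115, -0.105]
contact_force: [-1.0, -0.7, -0.2]
grip_width: 0.581
```

```bash
python3 chk.py; python3 - <<'E'
from m import *
for n in("wrist","scene"):
    s=imaging.snapshot(n); cv2.imwrite(f"pics/{n}4.png",s["pixels"][:,:,::-1])
cv2.imwrite("pics/s4z.png",cv2.resize(s["pixels"][140:300,220:470,::-1],None,fx=3,fy=3))
E
```

```text
tcp in jig -49.39786483604121 0.7591425931441282 z 36.511144959132736 heading -0.14018748039918624 xz -0.006124037737519558 0.0012526339318170154 F lane -0.8564983575969909 -0.8091059594877037 -0.24132000212792937 M [-0.16960807  0.31556887 -0.03948361] 9.2167
```

View pics/s4z.png

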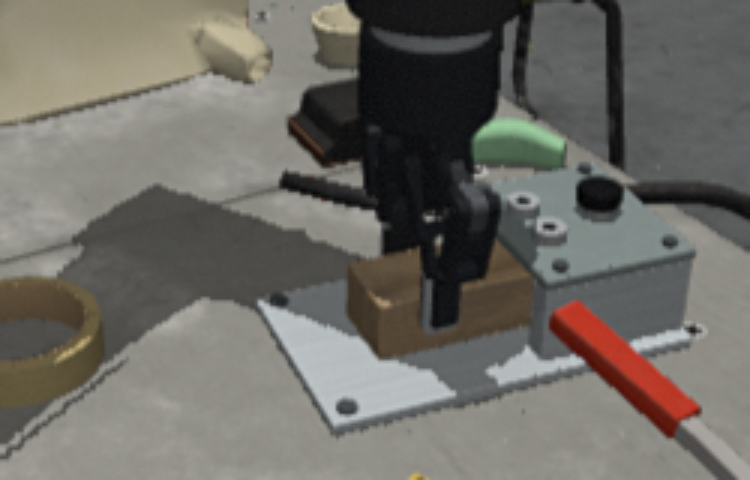

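View pics/wrist4.png

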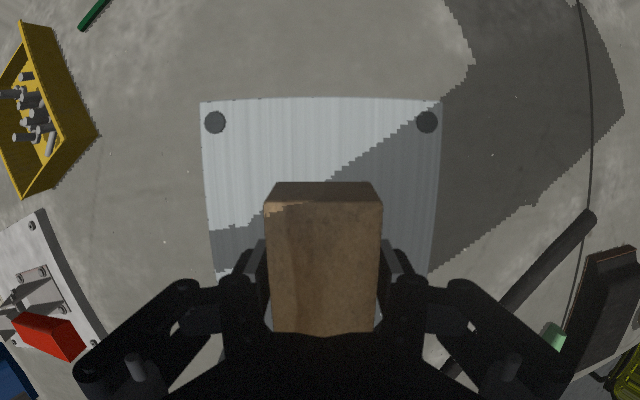

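The scene view shows the block's far end under the hood, lying flat and square. In the wrist view it is centred on the plate (rear edge at 265-381, row 202, no slip in the grip). I'll push again gently to confirm the stop.

>>> send_rows:
  increments:
    - [[0.025, 0, 0], [0, 0, 0], 20]
    - [[0.025, 0, 0], [0, 0, 0], 20]

```text
time: 9.48
tool_pos: [479.7, 33.8, 36.3]
eef_rot: [-1.566, 0.118, -0.102]
contact_force: [-10.9, 3.5, 7.2]
grip_width: 0.58
```

```bash
python3 chk.py
```

```text
tcp in jig -49.29463083939763 0.722416691225189 z 36.319737953822845 heading -0.1401022911135202 xz -0.010621880315399679 0.0009238934627001649 F lane -11.27082096459849 1.9471094903499986 7.154348601148261 M [ 0.95828783  3.30999862 -0.06057239] 9.4833
```

>>> send_rows:
  increments:
    - [[0.025, 0, 0], [0, 0, 0], 20]
    - [[0.025, 0, 0], [0, 0, 0], 20]

```text
time: 9.65
tool_pos: [479.7, 33.8, 36.4]
eef_rot: [-1.566, 0.122, -0.098]
contact_force: [-10.5, 2.5, 6.2]
grip_width: 0.58
```

```bash
python3 chk.py
```

```text
tcp in jig -49.28070482414702 0.7069790429731375 z 36.39366933028729 heading -0.14009716737836572 xz -0.015432895306746096 0.0005596619936776293 F lane -10.77559638395267 1.0089541537257187 6.248391267698854 M [ 0.78527405  2.9876068  -0.07910943] 9.65
```

Two pushes of about 11 N gave no advance: the TCP stayed at -49.29 in the jig frame. That is a firm stop, with the far end about 25 mm past the mouth. I'll relax and release.

>>> send_rows:
  increments:
    - [[0, 0, 0], [0, 0, 0], 20]
    - [[0, 0, 0], [0, 0, 0], 80]
    - [[0, 0, 0], [0, 0, 0], 100]
    - [[0, 0, 0], [0, 0, 0], 100]
    - [[0, 0, 0], [0, 0, 0], 100]

```text
time: 10.07
tool_pos: [481.7, 34.0, 38.0]
eef_rot: [-1.565, 0.118, -0.101]
contact_force: [-0.0, -0.4, -0.3]
grip_width: 1.003
```

```bash
python3 chk.py;python3 - <<'E'
from m import *
print(ctrl.state()["grip_width"])
s=imaging.snapshot("wrist"); cv2.imwrite(f"pics/w5.png",s["pixels"][:,:,::-1])
E
```

```text
tcp in jig -47.36848677095563 1.2464113857908883 z 37.97045089801272 heading -0.13941921064447688 xz -0.010644019744323857 0.0019107025601567407 F lane 0.04184282593863137 -0.34878411730877723 -0.2667898988434556 M [-0.02409579 -0.04394603 -0.02590013] 10.0667
1.003124430539831
```

View pics/w5.png

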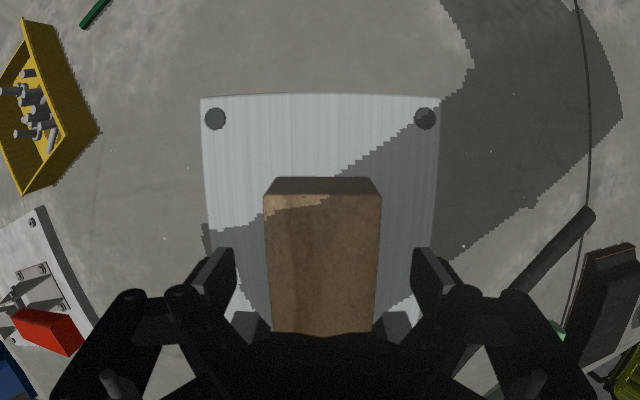

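Released, with the block flat and centred. I'll retreat upward.

>>> send_rows:
  increments:
    - [[0, -0.5, 0], [0, 0, 0], 100]
    - [[0, -0.8, 0], [0, 0, 0], 100]
    - [[0, -0.8, 0], [0, 0, 0], 100]
    - [[-0.8, -0.8, 0], [0, 0, 0], 100]
    - [[-0.8, -0.5, 0], [0, 0, 0], 100]

```text
time: 10.53
tool_pos: [420.6, 40.1, 168.7]
eef_rot: [-1.574, 0.133, -0.093]
contact_force: [0.4, 1.3, 1.5]
grip_width: 1.001
```

>>> send_rows:
  increments:
    - [[-0.8, 0, 0], [0, 0, 0], 100]
    - [[-0.6, 0, 0], [0, 0, 0], 100]
    - [[0, 0, 0], [0, 0, 0], 100]

```text
time: 10.78
tool_pos: [363.5, 48.8, 177.3]
eef_rot: [-1.567, 0.125, -0.102]
contact_force: [1.2, 0.9, 0.2]
grip_width: 1.0
```

```bash
cat > fin.py <<'E'
from m import *
from scipy.optimize import least_squares
st=ctrl.state();s=imaging.snapshot("top"); c=imaging.snapshot("scene"); w=imaging.snapshot("wrist")
print(st["tool_pos"],st["time"])
cv2.imwrite("pics/t6.png",cv2.resize(s["pixels"][110:260,320:450,::-1],None,fx=4,fy=4,interpolation=cv2.INTER_CUBIC))
cv2.imwrite("pics/s6.png",cv2.resize(c["pixels"][170:290,290:470,::-1],None,fx=4,fy=4,interpolation=cv2.INTER_CUBIC))
cv2.imwrite("pics/w6.png",w["pixels"][:,:,::-1])
E
python3 fin.py
```

```text
[363.51661299  48.76392726 177.31085016] 10.7833
```

View pics/t6.png

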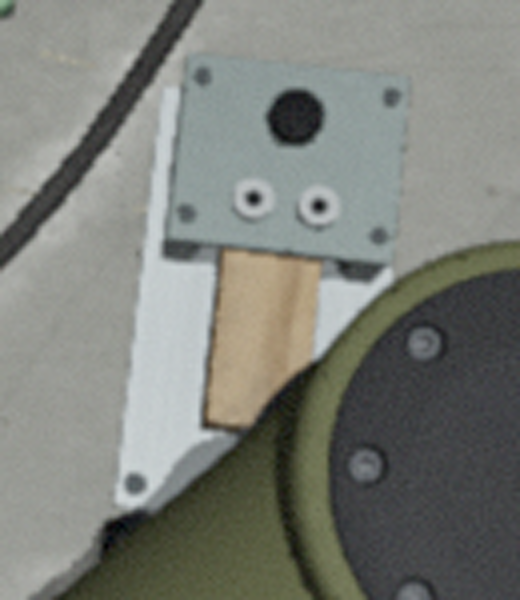

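View pics/w6.png

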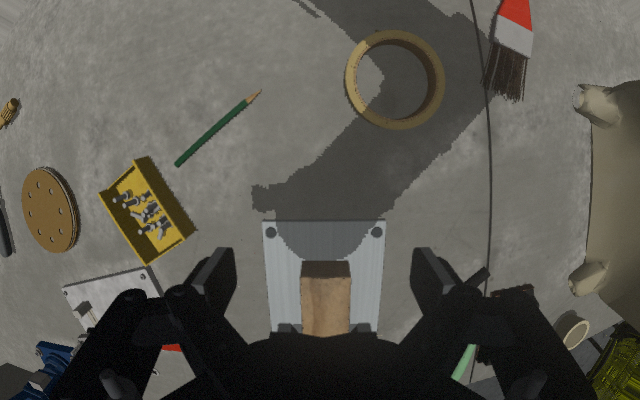

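View pics/s6.png

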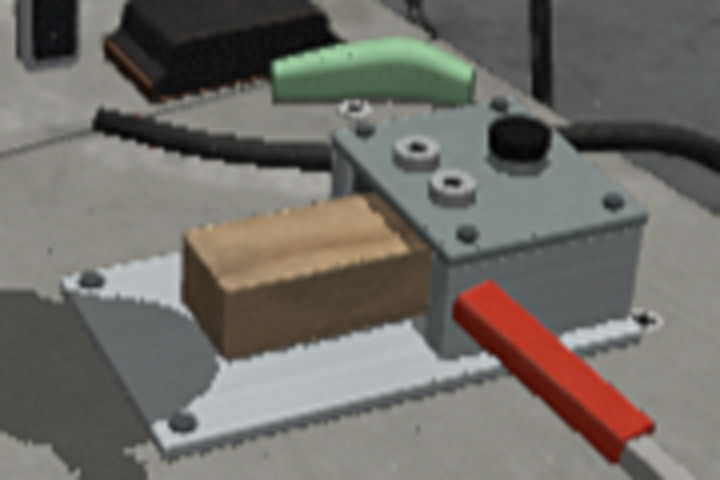

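```bash
python3 - <<'E'
from m import *
st=ctrl.state();s=imaging.snapshot("top");w=imaging.snapshot("wrist")
u=np.array([np.cos(.14),-np.sin(.14)]);v=np.array([-u[1],u[0]])
f=lambda P:[(round((p-[528.4,26.2])@u,1),round((p-[528.4,26.2])@v,1)) for p in P]
print("wrist top rear",f(fish(w,[(301,277),(350,277)],46,st)),"bottom",f(fish(w,[(303,262),(349,262)],8,st)),"plate",f(fish(w,[(263,220),(386,220)],8,st)))
print("top",f(top(s,[(320+203/4,110+424/4),(320+219/4,110+250/4),(320+321/4,110+261/4)],46)))
E
```

```text
wrist top rear [(np.float64(-83.7), np.float64(-22.4)), (np.float64(-83.5), np.float64(24.5))] bottom [(np.float64(-80.7), np.float64(-22.9)), (np.float64(-80.4), np.float64(26.4))] plate [(np.float64(-128.5), np.float64(-63.0)), (np.float64(-127.9), np.float64(63.7))]
top [(np.float64(-88.0), np.float64(24.5)), (np.float64(0.1), np.float64(26.0)), (np.float64(0.6), np.float64(-24.9))]
```

The block's rear end measures about -84 (wrist) to -88 (top), so its middle is near -30 and its far end near +25. That agrees with the felt stop. Some of the push at the stop came with downward force, so I'll confirm with a clean push on the rear face using shut fingers.

>>> send_rows:
  increments:
    - [[0.5, 0, 0], [0, 0, 0], 0]
    - [[0.4, 0.3, 0], [0, 0, 0], 0]
    - [[0, 0.6, 0], [0, 0, 0], 0]
    - [[0, 0.6, 0], [0, 0, 0], 0]
    - [[0, 0, 0], [0, 0, 0], 0]

```text
time: 11.45
tool_pos: [404.0, 40.6, 109.5]
eef_rot: [-1.576, 0.139, -0.1]
contact_force: [-0.5, -0.2, -0.4]
grip_width: 0.298
```

```bash
python3 chk.py
```

```text
tcp in jig -125.16982264106093 -3.113758409342541 z 109.46940910752923 heading -0.1519117506610057 xz -0.02411008235517577 -0.010359032278127067 F lane -0.48189517179079194 -0.31065208730755417 -0.4360971764378523 M [-0.01597914  0.04939391  0.04112427] 11.45
```

>>> send_rows:
  increments:
    - [[0, 0.5, 0.08], [0.1, -0.14, -0.25], 0]
    - [[0, 0.5, 0], [0, 0, 0], 0]
    - [[0, 0.5, 0], [0, 0, 0], 0]
    - [[0, 0.3, 0], [0, 0, 0], 0]
    - [[0, 0, 0], [0, 0, 0], 0]

```text
time: 11.87
tool_pos: [405.9, 41.0, 35.6]
eef_rot: [-1.576, 0.117, -0.108]
contact_force: [-0.9, -0.6, 0.1]
grip_width: -0.001
```

```bash
python3 chk.py
```

```text
tcp in jig -123.36428126681277 -2.480348037045953 z 35.554617272516396 heading -0.14353711650472492 xz -0.0052976740447238935 -0.008723738097640044 F lane -0.8471645781792376 -0.6867751754024751 0.06055021334796247 M [-0.02089757  0.05517244  0.02799377] 11.8667
```

>>> send_rows:
  increments:
    - [[0.15, 0, 0.08], [0, 0, 0], 0]
    - [[0.12, 0, 0], [0, 0, 0], 0]
    - [[0.08, 0, 0], [0, 0, 0], 0]
    - [[0, 0, 0], [0, 0, 0], 0]

```text
time: 12.2
tool_pos: [422.9, 41.4, 38.5]
eef_rot: [-1.579, 0.118, -0.109]
contact_force: [-0.5, -0.1, 0.1]
grip_width: -0.004
```

>>> send_rows:
  increments:
    - [[0.04, 0, 0], [0, 0, 0], 0]
    - [[0.04, 0, 0], [0, 0, 0], 0]
    - [[0.04, 0, 0], [0, 0, 0], 0]

```text
time: 12.45
tool_pos: [428.8, 40.7, 40.2]
eef_rot: [-1.578, 0.117, -0.111]
contact_force: [0.3, 0.3, -0.2]
grip_width: 0.001
```

```bash
python3 chk.py
```

```text
tcp in jig -100.60832884008178 0.4531668337085524 z 40.21696857502956 heading -0.14504286448780723 xz -0.003390973350996737 -0.010632344241319036 F lane 0.2538189745238356 0.3878337035426147 -0.2169918866328254 M [0.08462323 0.01386604 0.03568125] 12.45
```

>>> send_rows:
  increments:
    - [[0, 0.1, 0], [0, 0, 0], 0]
    - [[0, 0.1, 0], [0, 0, 0], 0]
    - [[0, 0, 0], [0, 0, 0], 0]

```text
time: 12.7
tool_pos: [429.2, 40.7, 32.0]
eef_rot: [-1.577, 0.117, -0.112]
contact_force: [0.3, -0.5, 0.2]
grip_width: -0.001
```

>>> send_rows:
  increments:
    - [[0.03, 0, 0], [0, 0, 0], 0]
    - [[0.03, 0, 0], [0, 0, 0], 0]
    - [[0.03, 0, 0], [0, 0, 0], 0]

```text
time: 12.95
tool_pos: [432.4, 40.0, 31.4]
eef_rot: [-1.578, 0.117, -0.111]
contact_force: [0.7, 0.5, -0.3]
grip_width: 0.002
```

```bash
python3 chk.py
```

```text
tcp in jig -96.97652422128569 0.23647912313520614 z 31.447805583582475 heading -0.14482195404283574 xz -0.0033008035318861095 -0.010409351910647568 F lane 0.666322945269103 0.5938911895170679 -0.288174515729464 M [0.03645024 0.01914238 0.00869337] 12.95
```

>>> send_rows:
  increments:
    - [[0.025, 0, 0], [0, 0, 0], 0]
    - [[0.025, 0, 0], [0, 0, 0], 0]

```text
time: 13.12
tool_pos: [433.9, 39.7, 31.4]
eef_rot: [-1.578, 0.118, -0.109]
contact_force: [-11.2, 3.0, 8.2]
grip_width: 0.0
```

>>> send_rows:
  increments:
    - [[0.025, 0, 0], [0, 0, 0], 0]
    - [[0.025, 0, 0], [0, 0, 0], 0]

```text
time: 13.28
tool_pos: [433.8, 39.7, 31.5]
eef_rot: [-1.578, 0.123, -0.105]
contact_force: [-8.8, 2.5, 5.6]
grip_width: -0.003
```

>>> send_rows:
  increments:
    - [[0.025, 0, 0], [0, 0, 0], 0]
    - [[0.025, 0, 0], [0, 0, 0], 0]

```text
time: 13.45
tool_pos: [433.8, 39.7, 31.5]
eef_rot: [-1.579, 0.127, -0.1]
contact_force: [-8.4, 2.6, 6.3]
grip_width: -0.004
```

```bash
python3 chk.py
```

```text
tcp in jig -95.5851000153407 0.1272736847716729 z 31.545727780643947 heading -0.1446876120600672 xz -0.0165777644328034 -0.012014598410437394 F lane -8.682001786517015 1.352808638570381 6.288131645603594 M [0.67599238 2.66143907 0.02701677] 13.45
```

The block did not move under about 9-11 N on its rear face, with nothing gripping it, so it is against the stop. I'll back off.

>>> send_rows:
  increments:
    - [[-0.3, 0, 0], [0, 0, 0], 0]
    - [[-0.5, 0, 0], [0, 0, 0], 0]
    - [[-0.4, -0.6, 0], [0, 0, 0], 0]
    - [[0, -0.9, 0], [0, 0, 0], 0]
    - [[0, -0.9, 0], [0, 0, 0], 0]

```text
time: 13.87
tool_pos: [382.3, 45.8, 122.8]
eef_rot: [-1.586, 0.14, -0.09]
contact_force: [1.5, 1.5, 0.1]
grip_width: -0.002
```

>>> send_rows:
  increments:
    - [[-0.5, -0.2, 0], [0, 0, 0], 0]
    - [[0, 0, 0], [0, 0, 0], 0]
    - [[0, 0, 0], [0, 0, 0], 0]

```text
time: 14.12
tool_pos: [365.5, 50.1, 141.1]
eef_rot: [-1.579, 0.13, -0.1]
contact_force: [0.7, -0.7, -0.4]
grip_width: 0.001
```

```bash
python3 chk.py; python3 - <<'E'
from m import *
c=imaging.snapshot("scene")
cv2.imwrite("pics/s7.png",cv2.resize(c["pixels"][150:290,260:470,::-1],None,fx=3.5,fy=3.5,interpolation=cv2.INTER_CUBIC))
E
```

```text
tcp in jig -164.6654567148207 0.9559866213825856 z 141.07548012745946 heading -0.14595464578499798 xz -0.018407723545387084 -0.012334507616843737 F lane 0.7781492800063808 -0.6343375713416822 -0.35436931050891035 M [ 0.04568726 -0.08489703  0.04436034] 14.1167
```

View pics/s7.png

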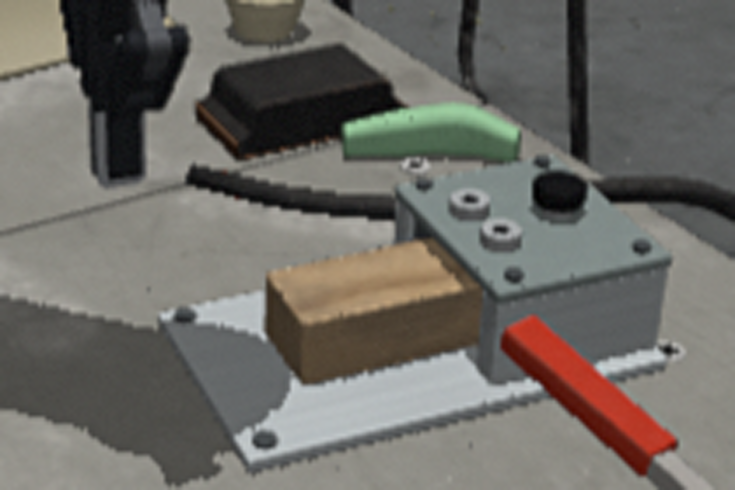

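The scene view shows the block flat and square in the lane, with its far end under the hood and the gripper clear. I'll hand the job in.

```bash
python3 -c "
from plant import job
print(job.sign_off())"
```

```text
the job is handed in; nothing more can be done
None
```

The wood block is lying flat in the jig lane, pushed up against the hidden stop. I handed the job in just after 14 s. I could not read the seat pin directly, so "home" rests on force and position.

- **Grip and slide:** I gripped the block about 20 mm behind its middle, set it on the plate and slid it in along the lane in small steps.
- **Stop felt:** The first contact peaked at about 20 N on the wrist reading. Two more gentle pushes of about 11 N moved it no further.
- **Check after release:** I pushed the rear face with the fingers shut, at about 9–11 N. The block did not move. This was to rule out drag, because the earlier pushes also pressed down by 9–14 N.
- **Final position:** The block's middle is about 30 mm before the mouth and within about 2 mm of the lane's centre line. Its far end is about 25 mm past the mouth. The last picture shows it flat and square, with the gripper clear.

**Disagreements:** The top and wrist cameras differed by about 4 mm on where the rear end is. They put the far end at about 22 mm and 26 mm past the mouth, both within the 18–46 mm range where the stop can be.

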